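# Refit the loose hinge pin of a tea chest

## Robot

A 6-joint arm with a two-finger parallel gripper is mounted at the origin on the work surface. World frame = base frame: x ahead of the robot, y to its left, z up, the work surface at z = 0. Lengths are in mm, angles in rad, forces in N, time in s.
With the tool pointing down it reaches from about 350 to 875 mm from the base axis. Payload 4.2 kg.
Tool frame: the origin (TCP) lies between the finger pads; the fingertips stand 14 mm ahead of it and the grasp point (between the pads) lies 5 mm behind it; z points along the fingers, y is the line along which they close (so a half turn about z gives the same grasp; the last joint's range is limited). The gripper opens to 85 mm and grips with 20 to 120 N. Pads are 22 mm wide; open, the fingers measure 114 mm over their backs; the gripper's body (76 mm by 85 mm) begins 54 mm behind the grasp point. The pads swing forward as they close: fully open they stand 13 mm farther back than shut.
Start: joints at [-1.002, 0.385, 0.008, 0, -1.194, -0.259], TCP at [190.558, -595.22, 245.312] pointing down, gripper open.
Joint ranges: [-3.14, 3.14], [-1.21, 2.06], [-1.07, 1.41], [-3.16, 2.05], [-2.99, -0.16], [-3.1, 3.1]. Speed limits (rad/s): [2.79, 2.79, 3.14, 3.14, 3.14, 3.14].

## Interface

Orientations are given as a unit quaternion [x, y, z, w].
In Python, from bench import * gives the robot as it stands.
- The arm moves only by the tool carry_out, never from a script. Its argument "motion" is a list of rows, each a list of 7 numbers: the turn, a rotation vector about the tool's x, y, z in rad, then the shift along the tool's x, y, z in mm, then the opening, from -1 (shut) to 1 (fully open), so that 0 is half open. A call has 1 to 5 rows; each row is the pose to reach, as a shift and turn from the pose commanded when the call began, along the tool's axes at that moment; what a row does not reach only later rows make up. A row lasts 1/8 s, in which the tool goes at most 62.5 mm and 10.7 degrees, less where a joint would pass 70% of its speed; a pose out of reach is approached as far as the arm can. A call with a gripper value outside its range is refused whole. The fingers move at their own pace and stop on an object; the grip force is fixed at half the most. Time passes only in rows, so rows that repeat a pose let the fingers close. It gives the time, the measured TCP pose, the force, the opening and the grip force at its end, in the units of the state.
- read_state(): the state, without advancing time (a new reading comes with each control period).
- get_image(name): name is "scene" or "top" or "wrist"; returns a dict with "color" (400x640x3 uint8, blue, green, red), "mtx" (3x3 intrinsics, pixels), "k1" (the pictures are not rectified: a ray, as slopes to the right and down, at radius r is drawn at 1 + k1 r^2 times it, then the intrinsics apply), "position" and "orientation" of the camera in the world. Camera axes: x right, y down, z forward; pixel columns grow to the right and rows downward; lengths in mm; the calibration is good to about 2 mm. A picture is of the moment at which its call begins. There is no depth.
- job_done(): hands the job in; it is judged then, once.
The state is a dict: "clock": time; "joints": joint angles; "joint_vel": joint speeds; "joint_efforts": joint torques, N m; "position": TCP position; "ee_rot": TCP orientation; "contact_force": force on the tool from outside, world axes, zero at the start; "wrist_torque": the same for the moment, N m; "gripper_width": finger opening in mm; "grasp_force": force on a finger pad.
Only numpy, scipy, OpenCV 4.12 (cv2) and the standard library are available. Lean on these libraries where they do the work, as an engineer would, in place of code of your own. Each camera call takes 0.05 s, during which the arm holds its last target. There are 200 camera calls.

## Task

The lid of the wooden tea chest hangs on its right hinge only, and its left end has slewed out of line. Take the loose brass hinge pin, bring the lid's left knuckle in line with the chest's knuckle beside it, feeling for the holes, and thread the pin through both from the chest's left side until its head sits fully home against the outer knuckle; then let go. Do not force the pin or lean on the chest, leave the lid shut and do not disturb the things standing around.

Things in the scene. Friction and masses are not known exactly. Their poses are not given: they have to be found in the camera images.
- chest: Closed tea chest of brown wood, 160 (x) by 240 (y) mm, lid top at 110 mm; full and heavy, it does not shift. Origin: centre of its underside. x points from its front to its hinge side (away from the robot at yaw 0), y along the hinge edge to its left end, z up. Brass hinges on the far edge, axis along y at 95 mm height. Knuckles: tubes 22 mm long, 19 mm outside, bore 10.2 mm.
- hinge_mouth (a point): Point fixed to the chest at its left end, on the nominal hinge axis (chest x = 92.5, y = 120, z = 95 mm; axes as the chest's). The pin goes in along -y: first the lid's knuckle (y = 0 to -22 mm from here), 2 mm gap, then the chest's knuckle (-24 to -46). The latter is screwed fast but hand-set on a slotted strap: its bore lies 0 to 8 mm out (+x) of here, not reported; height exact.
- right_hinge (a point): Middle of the right hinge (chest x = 92.5, y = -97, z = 95 mm), pinned but with much play: the lid slews about this point, flat on the rim. At the start the lid's left knuckle stands 9 to 17 mm out (+x) of hinge_mouth, how far is not reported; its height is right, its bore up to 0.085 rad askew.
- lid (a joint): Opening angle of the 12 mm thick, 0.45 kg lid about the hinge axis, 0 = shut (as it starts). Slewing is not in this value: 3 to 4 N sideways at the left knuckle slews the lid and it stays where it is left, anywhere from 3 mm inside to 17 mm outside of hinge_mouth. With the pin's tip in its bore, the lid follows the pin sideways.
- pin: Loose brass hinge pin, about 75 g, lying left of the chest. Shank 8 mm in diameter, 56 mm long, the last 3 mm tapering to 7 mm; flat-sided head 36 long, 13 wide (y), 15 mm high (z). Origin: on the axis at the shoulder; x points to the tip, the head spans x = -36 to 0. It lies flat on its head, axis level 7.5 mm above the table; grip the head across its width from above.
- pin_tip (a point): Tip of the pin's shank, 56 mm from the shoulder along the pin's x.
- tin: Bystander: green tea tin, 72 mm in diameter, 105 mm high, standing. Origin: centre of its underside.
- cup: Bystander: white tea cup, 68 mm in diameter, 45 mm high. Origin: centre of its underside.
- teapot: Bystander: clay teapot, body 100 mm in diameter, 88 mm high, spout and handle along its y (160 mm over all). Origin: centre of its underside.
- giftbox: Bystander: red gift carton, 90 x 150 x 110 mm. Origin: centre of its underside.
Things that resemble listed ones, but are neither listed nor needed, are in the scene too. There is more than one size of the pin; the one meant has the size given above.

How it is judged:
By the outcome, as a careful person would: the job done as asked, in the order asked, and still so for the second after the job is handed in, with the robot touching nothing.
It also fails if it takes over 61 s, if anything falls off the work surface, if the arm or the gripper's body presses on something with over 40 N, if the wrist force passes 120 N, or if a joint passes its speed limit or range.

## Working session

There is one attempt and no reset: what is moved stays moved. The work goes in short steps, Python scripts to look and compute and a tool call to move; the robot and the scene stay as the last step left them, time stands still between calls to the robot, and variables do not carry over. Pictures are saved under pics/ and viewed, at most 10 in all, crops included, and the job is handed in when it is done.

Besides the shell and the picture viewer there is one more tool, called after "Emit:" by a JSON object that holds its "op" and its "data". carry_out: Moves the arm, as the interface text tells. Its arguments: {"type":"object","properties":{"motion":{"type":"array"}},"required":["motion"]}

```bash
mkdir -p pics
python3 - <<'E'
from bench import *
import cv2
print(read_state())
for n in("scene","top"):
    d=get_image(n); cv2.imwrite(f"pics/{n}0.png",d["color"]); print(n,d["mtx"],d["k1"],d["position"],d["orientation"])
E
```

```text
{'clock': 0.0, 'joints': array([-1.00243708e+00,  3.85573602e-01,  6.65392728e-03, -4.65700928e-04,
       -1.19399579e+00, -2.58580151e-01]), 'joint_vel': array([ 1.45416757e-03,  2.04340656e-05,  2.05374440e-04,  5.54323982e-04,
       -1.20549545e-03, -2.01723414e-03]), 'joint_efforts': array([-6.90831669e-06, -3.92286158e+01,  1.88395482e+01,  4.18580979e+00,
       -4.74885106e-03, -2.51515911e-05]), 'position': array([ 190.3703682 , -594.73941276,  244.22719295]), 'ee_rot': array([-1.54186000e-01,  9.88041248e-01,  1.05724023e-03, -2.27537292e-04]), 'contact_force': array([ 0.3078942 , -0.03820693, -0.95233838]), 'wrist_torque': array([0.06148307, 0.01107874, 0.06409933]), 'grasp_force': 0.0, 'gripper_width': 85.11906200843674}
scene [[365.6946595    0.         320.503102  ]
 [  0.         365.6946595  198.40438907]
 [  0.           0.           1.        ]] -0.024139348239260013 [1472.0783235  -337.5708516   698.37141668] [ 0.71842194  0.50073451 -0.27235915 -0.39869206]
top [[384.31763243   0.         326.07160173]
 [  0.         384.31763243 194.4520757 ]
 [  0.           0.           1.        ]] 0.023399753526562244 [ 481.08947317   -2.55776778 1061.5621967 ] [-0.69698753  0.7159569  -0.03384455  0.02164807]
```

View pics/top0.png

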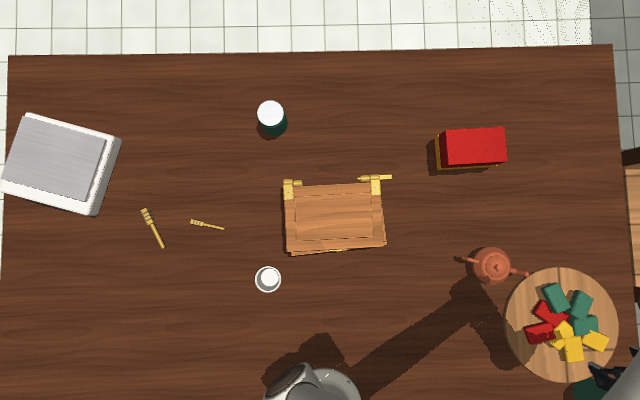

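View pics/scene0.png

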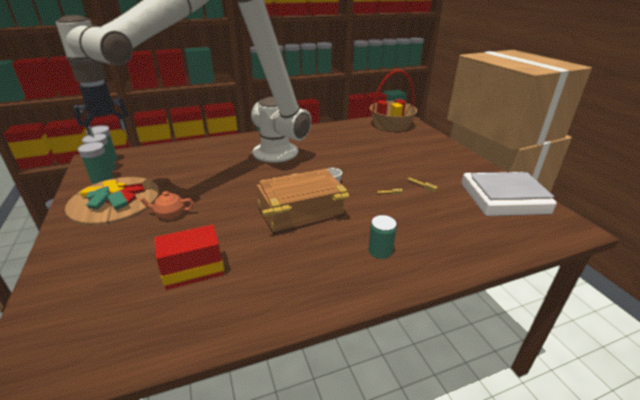

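Top view: chest around (335,215), with its left hinge at about (291,188). There are two pins. The one at (191,221)–(224,229) is about 34 px long (≈93 mm), which matches the listed size. The one at (141,209)–(163,247) is too long. The scene view shows the tin and cup clear to either side.

```bash
cat > h.py <<'E'
from bench import *
import cv2, numpy as np
from scipy.spatial.transform import Rotation as R
def onplane(d,uv,z):
    s=np.linalg.inv(d["mtx"])@np.array([uv[0],uv[1],1.]); q=s[:2].copy(); r=q.copy()
    for _ in range(20): r=q/(1+d["k1"]*(r@r))
    v=R.from_quat(d["orientation"]).apply([r[0],r[1],1]); p=np.array(d["position"])
    return p+v*(z-p[2])/v[2]
def proj(d,P):
    c=R.from_quat(d["orientation"]).inv().apply(np.array(P)-d["position"]); s=c[:2]/c[2]
    s=s*(1+d["k1"]*(s@s)); return (d["mtx"]@[s[0],s[1],1])[:2]
def totool(P,yaw=None):
    s=read_state(); r=R.from_quat(s["ee_rot"]); return r.inv().apply(np.array(P)-s["position"])
def crop(d,x0,y0,x1,y1,k,name):
    cv2.imwrite(name,cv2.resize(d["color"][y0:y1,x0:x1],None,fx=k,fy=k,interpolation=cv2.INTER_CUBIC))
E
python3 - <<'E'
from h import *
d=get_image("top")
a=d["color"][170:300,130:400]; crop(d,180,165,400,265,3.6,"pics/c1.png")
for n,uv,z in [("head",(191,221),7.5),("tip",(224,229),7.5),("bighead",(143,209),8),("bigtip",(163,247),8),("tin",(271,113),105),("cup",(268,279),45),("hinge",(289,188),95)]: print(n,onplane(d,uv,z).round(1))
E
```

```text
head [501.1 346.5   7.5]
tip [476.9 257.8   7.5]
bighead [537.2 474.7   8. ]
bigtip [433.5 420.6   8. ]
tin [766.4 113.5 105. ]
cup [344.5 135.7  45. ]
hinge [575.7  72.7  95. ]
```

View pics/c1.png

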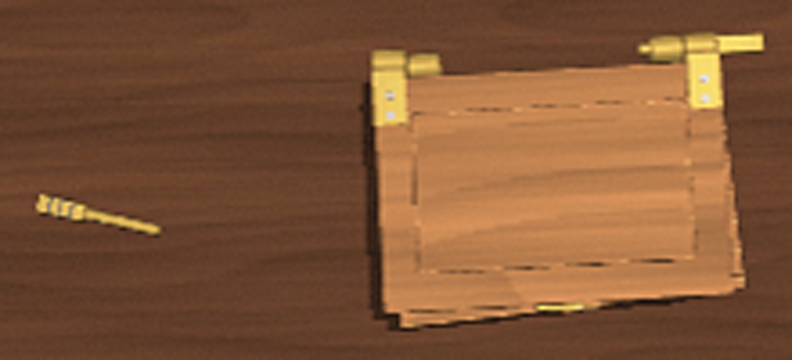

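The crop confirms it: the pin has its head at left and tip to the right, and the lid is slewed out at its left knuckle. I'll move up over the hinge area, turning on the way.

Emit:
{"op": "carry_out", "data": {"motion": [[0,0,-0.18,-50,30,-25,1],[0,0,-0.36,-100,62,-45,1],[0,0,-0.54,-150,94,-65,1],[0,0,-0.72,-200,126,-80,1],[0,0,-0.9,-250,158,-90,1]]}}

```text
clock: 0.78
position: [381.5, -366.9, 336.1]
ee_rot: [-0.571, 0.821, -0.0, 0.0]
contact_force: [0.9, -0.5, 0.3]
gripper_width: 85.4
grasp_force: 0.0
```

Run:
```python
from h import *
d=get_image("wrist"); s=read_state(); r=R.from_quat(s["ee_rot"])
print(d["mtx"],d["k1"],r.inv().apply(np.array(d["position"])-s["position"]),(r.inv()*R.from_quat(d["orientation"])).as_matrix().round(3))
for P in ([575,20,330],[540,250,280],[575,45,330]): print(P, totool(P).round(1))
```

```text
[[310.9957973    0.         314.02989674]
 [  0.         310.9957973  201.23301888]
 [  0.           0.           1.        ]] -0.03283272769718639 [  73.05785225    3.17666615 -127.7192852 ] [[-0.009 -0.963 -0.27 ]
 [ 1.    -0.01   0.   ]
 [-0.003 -0.27   0.963]]
[575, 20, 330] [-424.9  -48.8    7.9]
[540, 250, 280] [-629.5   62.1   57.6]
[575, 45, 330] [-448.5  -40.4    7.9]
```

Emit:
{"op": "carry_out", "data": {"motion": [[0,0,0,-60,-5,0,1],[0,0,0,-120,-10,10,1],[0,0,0,-180,-15,20,1],[0,0,0,-240,-20,30,1],[0,0,0,-300,-26,40,1]]}}

```text
clock: 1.45
position: [511.1, -95.2, 295.0]
ee_rot: [-0.569, 0.823, -0.0, 0.0]
contact_force: [-0.2, 0.5, 0.2]
gripper_width: 85.6
grasp_force: 0.0
```

Emit:
{"op": "carry_out", "data": {"motion": [[0,0,0,-55,-5,20,1],[0,0,0,-105,-10,45,1],[0,0,0,-150,-13,70,1],[0,0,0,-150,-13,72,1]]}}

```text
clock: 1.95
position: [575.5, 40.9, 220.1]
ee_rot: [-0.57, 0.822, 0.001, -0.003]
contact_force: [-0.4, -0.2, -1.2]
gripper_width: 85.5
grasp_force: 0.0
```

Run:
```python
from h import *
d=get_image("wrist"); cv2.imwrite("pics/w1.png",d["color"]); print(read_state()["position"],read_state()["joints"])
import pickle; pickle.dump(d,open("w1.pkl","wb"))
```

```text
[575.45288516  39.66279124 221.2932811 ] [ 3.49406528e-01  3.23253030e-01 -1.47244058e-01 -2.58560803e-04
 -1.10428907e+00 -7.08419613e-01]
```

View pics/w1.png

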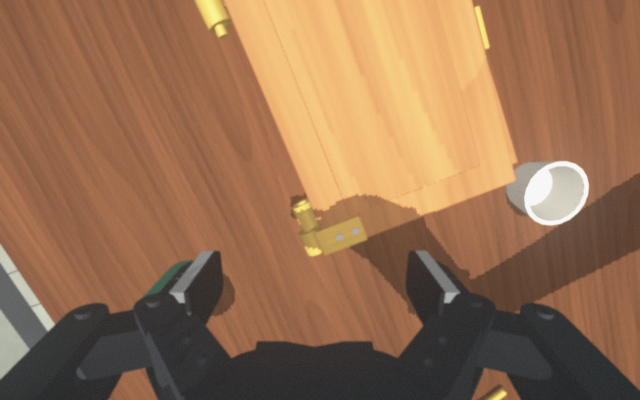

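Wrist view: the left knuckles are at about (300–320, 198–255), the right hinge at (212,15), the chest front-left corner at (515,180) and the cup at (555,190). I'll zoom in on the knuckles.

Run:
```python
import pickle
from h import *
d=pickle.load(open("w1.pkl","rb")); crop(d,270,185,380,265,7,"pics/w1c.png")
```

```text
(no output)
```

View pics/w1c.png

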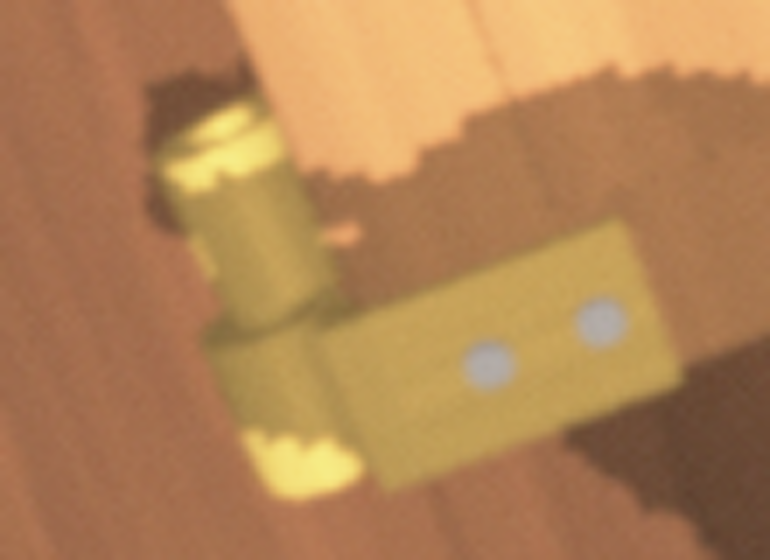

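Run:
```python
import pickle
from h import *
d=pickle.load(open("w1.pkl","rb"))
c=lambda u,v:(270+(u+.5)/7-.5,185+(v+.5)/7-.5)
P={}
for n,uv,z in [("chR",c(222,150),95),("chL",c(275,318),95),("lidR",c(265,340),95),("lidL",c(318,480),95),("strapA",c(385,490),104),("strapB",c(683,380),104),
 ("far0",(232,2),110),("far1",(305,190),110),("front0",(455,2),110),("front1",(514,160),110),("left0",(368,238),110),("left1",(510,183),110),("rh_end",(222,33),95)]:
    P[n]=onplane(d,uv,z); print(n,P[n].round(1))
ang=lambda a,b:np.arctan2(*(P[a]-P[b])[[1,0]])
for a,b in [("chL","chR"),("lidL","lidR"),("far1","far0"),("front1","front0")]: print(a,b,ang(a,b)-np.pi/2)
print(ang("left0","left1"),ang("strapA","strapB"))
```

```text
chR [587.1  43.8  95. ]
chL [588.8  66.4  95. ]
lidR [591.   68.7  95. ]
lidL [591.4  88.9  95. ]
strapA [582.8  89.1 104. ]
strapB [544.   88.1 104. ]
far0 [ 577.2 -113.   110. ]
far1 [577.5  28.6 110. ]
front0 [432.9 -60.  110. ]
front1 [415.8  63.2 110. ]
left0 [543.3  84.9 110. ]
left1 [422.3  80.4 110. ]
rh_end [ 594.2 -102.2   95. ]
chL chR -0.07351680057157184
lidL lidR -0.022233745233084745
far1 far0 -0.0024094741436644362
front1 front0 0.13841513484712653
0.037708210099821386 0.024609931449724134
```

Run:
```python
from h import *
d=get_image("top"); d0=cv2.imread("pics/top0.png")
c=lambda u,v:(180+(u+.5)/3.6-.5,165+(v+.5)/3.6-.5)
Q={n:onplane(d,c(*uv),z) for n,uv,z in [("FL",(410,77),110),("FR",(685,63),110),("fl",(388,314),110),("fr",(743,287),110),("lf",(372,125),110),("rf",(722,107),110),("bl",(402,327),98),("bclasp",(560,310),98),
("kL",(373,64),95),("kR",(438,66),95),("rhL",(645,48),95),("rhR",(715,43),95)]}
for k,v in Q.items(): print(k,v.round(1))
ang=lambda a,b:np.arctan2(*(Q[a]-Q[b])[[1,0]])
for a,b in [("FL","FR"),("fl","fr"),("bl","bclasp"),("kL","rhR"),("kR","rhL")]: print(a,b,ang(a,b)-np.pi/2)
for a,b in [("lf","fl"),("rf","fr")]: print(a,b,ang(a,b))
s=read_state();print(s["position"])
for P in ([560,325,200],): print(totool(P))
```

```text
FL [578.8  60.2 110. ]
FR [ 583.6 -130.2  110. ]
fl [417.2  78.5 110. ]
fr [ 428.6 -164.2  110. ]
lf [546.3  87.  110. ]
rf [ 552.4 -154.7  110. ]
bl [407.3  70.1  98. ]
bclasp [415.7 -39.1  98. ]
kL [590.2  86.9  95. ]
kR [587.6  41.5  95. ]
rhL [ 596.6 -104.4   95. ]
rhR [ 598.9 -153.9   95. ]
FL FR 0.025315359545210248
fl fr 0.04692409075049331
bl bclasp 0.07732599495220871
kL rhR 0.036073167557827635
kR rhL 0.06157035228363816
lf fl 0.06577039032523216
rf fr 0.0770923568715974
[575.61545054  38.77671229 222.54572639]
[-262.37316117  115.48442693   22.35159811]
```

Emit:
{"op": "carry_out", "data": {"motion": [[0,0,0,-48,34,10,1],[0,0,0,-96,68,20,1],[0,0,-0.05,-144,102,35,1],[0,0,-0.09,-192,136,55,1],[0,0,-0.09,-240,168,70,1]]}}

```text
clock: 2.68
position: [503.4, 323.1, 154.2]
ee_rot: [-0.605, 0.797, 0.0, 0.001]
contact_force: [0.4, -0.9, -0.3]
gripper_width: 85.8
grasp_force: 0.0
```

Emit:
{"op": "carry_out", "data": {"motion": [[0,0,0,0,0,5,1],[0,0,0,0,0,5,1]]}}

```text
clock: 2.92
position: [503.7, 321.5, 148.8]
ee_rot: [-0.605, 0.796, -0.0, 0.0]
contact_force: [0.1, -0.2, -0.3]
gripper_width: 85.4
grasp_force: 0.0
```

Run:
```python
from h import *
d=get_image("wrist"); cv2.imwrite("pics/w2.png",d["color"]); print(read_state()["position"],read_state()["ee_rot"])
import pickle; pickle.dump(d,open("w2.pkl","wb"))
for P in ([496.4,329,7.5],[477,258,7.5],[501,346.5,7.5]): print(proj(d,P))
im=d["color"][120:400,180:500]; cv2.imwrite("pics/w2c.png",cv2.resize(im,None,fx=2.1,fy=2.1))
```

```text
[504.09540286 321.25259506 149.18403067] [-6.04447743e-01  7.96644677e-01 -3.12754022e-05  4.29234721e-04]
[323.57746982 198.8902736 ]
[323.91104803 114.19730145]
[323.68731726 217.9431439 ]
```

View pics/w2c.png

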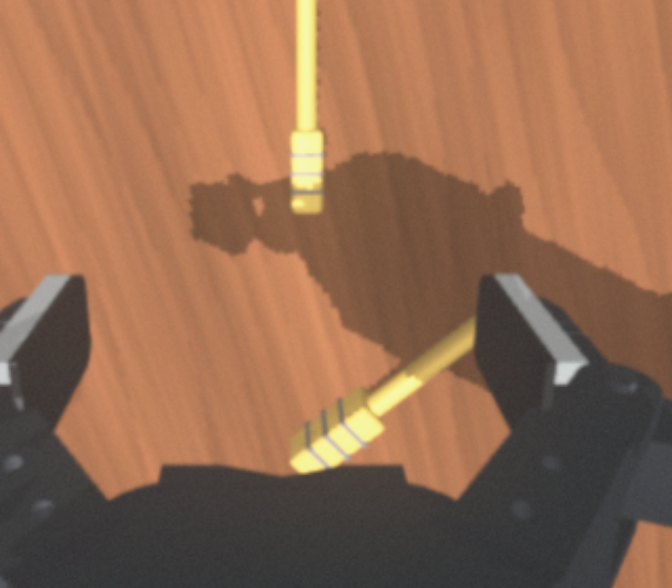

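The pin runs straight up the view, head at crop (307,130)–(307,211). The long pin is at lower right.

Run:
```python
import pickle
from h import *
d=pickle.load(open("w2.pkl","rb"))
c=lambda u,v:(180+u/2.1,120+v/2.1)
m=cv2.inRange(cv2.cvtColor(d["color"],cv2.COLOR_BGR2HSV),(20,100,150),(35,255,255))[:225,290:360]
ys,xs=np.nonzero(m); print("tip row",ys.min(), xs[ys<ys.min()+5].mean()+290, ys.max())
tip=onplane(d,(xs[ys<ys.min()+5].mean()+290,ys.min()),7.5); sh=onplane(d,c(307,129),14); rear=onplane(d,c(307,205),15)
wl,wr=onplane(d,c(291,150),15),onplane(d,c(323,150),15)
print(tip,sh,rear,"shank",np.linalg.norm((tip-sh)[:2]),"head",np.linalg.norm((rear-sh)[:2]),"w",np.linalg.norm(wl-wr))
print("yaw",np.arctan2(*(tip-rear)[[1,0]]))
s=read_state();x=R.from_quat(s["ee_rot"]).apply([1,0,0]);print("toolx",np.arctan2(x[1],x[0]))
u=(tip-rear);u[2]=0;u/=np.linalg.norm(u)
g=sh-19*u;g[2]=15.5;print(g,totool(g))
```

```text
tip row 115 325.32142857142856 220
[476.02926712 258.94522531   7.5       ] [489.87466309 312.71709825  14.        ] [498.32208006 344.27904255  15.        ] shank 55.52575356008531 head 32.67285084081754 w 13.24908445178198
yaw -1.8263277834690013
toolx -1.8434474178329767
[494.67709633 331.10015118  15.5       ] [ -6.86120449  11.79823322 133.68180311]
```

Emit:
{"op": "carry_out", "data": {"motion": [[0,0,-0.017,-7,12,50,0.5],[0,0,-0.017,-7,12,95,0],[0,0,-0.017,-7,12,120,0],[0,0,-0.017,-7,12,133,0],[0,0,-0.017,-7,12,133,0]]}}

```text
clock: 3.6
position: [494.5, 331.6, 15.5]
ee_rot: [-0.611, 0.791, -0.0, -0.0]
contact_force: [0.4, -0.2, 0.8]
gripper_width: 42.3
grasp_force: 0.0
```

Emit:
{"op": "carry_out", "data": {"motion": [[0,0,0,0,0,0,-0.5],[0,0,0,0,0,0,-1],[0,0,0,0,0,0,-1],[0,0,0,0,0,0,-1]]}}

```text
clock: 4.1
position: [494.7, 333.1, 17.0]
ee_rot: [-0.612, 0.791, -0.0, 0.001]
contact_force: [0.3, -1.2, 7.4]
gripper_width: 11.1
grasp_force: 60.5
```

Emit:
{"op": "carry_out", "data": {"motion": [[0,0,0,0,0,-30,-1],[0,0,0,0,0,-80,-1],[0,0,-0.1,30,-30,-120,-1],[0,0,-0.23,70,-72,-130,-1],[0,0,-0.36,110,-112,-130,-1]]}}

```text
clock: 4.72
position: [575.6, 197.4, 147.1]
ee_rot: [0.745, -0.667, 0.0, -0.002]
contact_force: [0.9, 0.1, -0.6]
gripper_width: 10.8
grasp_force: 59.6
```

Emit:
{"op": "carry_out", "data": {"motion": [[0,0,0,0,0,0,-1],[0,0,0,0,0,0,-1]]}}

```text
clock: 4.97
position: [574.3, 197.7, 145.0]
ee_rot: [0.743, -0.669, -0.0, 0.0]
contact_force: [-0.3, 0.5, -0.3]
gripper_width: 11.0
grasp_force: 59.6
```

Run:
```python
from h import *
d=get_image("wrist"); s=read_state()
for k in("position","ee_rot","contact_force","gripper_width","grasp_force","wrist_torque"): print(k,s[k])
import pickle; pickle.dump((d,s),open("w3.pkl","wb"))
crop(d,220,60,460,230,3.3,"pics/w3.png")
```

```text
position [574.12155844 198.31868853 145.06728206]
ee_rot [ 7.43574118e-01 -6.68653461e-01 -2.29518074e-04  1.67810734e-04]
contact_force [-0.18406255  0.01786109 -0.59154212]
gripper_width 11.359714559963622
grasp_force 59.60396111011505
wrist_torque [ 0.07265904  0.0148781  -0.00675983]
```

View pics/w3.png

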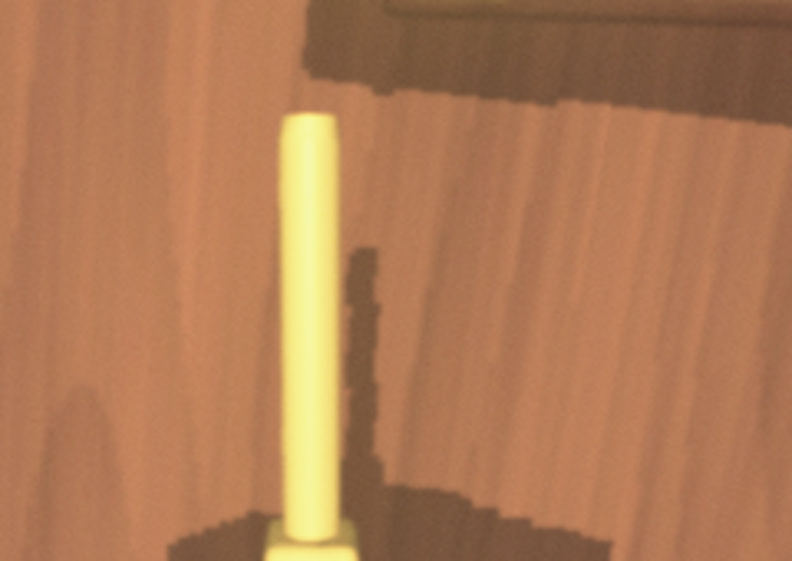

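Pin is held straight: tip at crop (310,115), shoulder at (312,540). Next I'll look at the knuckles from above, with the pin shifted aside.

Emit:
{"op": "carry_out", "data": {"motion": [[0,0,0,0,5,-15,-1],[0,0,0,30,15,-15,-1],[0,0,0,70,25,-15,-1],[0,0,0,70,25,-15,-1]]}}

```text
clock: 5.52
position: [556.2, 124.8, 161.6]
ee_rot: [0.743, -0.669, 0.0, -0.0]
contact_force: [0.1, 0.9, -1.0]
gripper_width: 11.2
grasp_force: 59.6
```

Run:
```python
from h import *
d=get_image("wrist"); s=read_state()
for k in("position","ee_rot"): print(k,s[k])
import pickle; pickle.dump((d,s),open("w4.pkl","wb"))
for P in ([591,89,95],[587,44,95]): print(proj(d,P))
crop(d,210,60,370,180,5,"pics/w4.png")
```

```text
position [556.920609   125.81971198 161.57997956]
ee_rot [ 7.43588396e-01 -6.68637132e-01  3.31980069e-04 -7.56602780e-04]
[264.60895383 161.85225183]
[276.26332588  87.65808824]
```

View pics/w4.png

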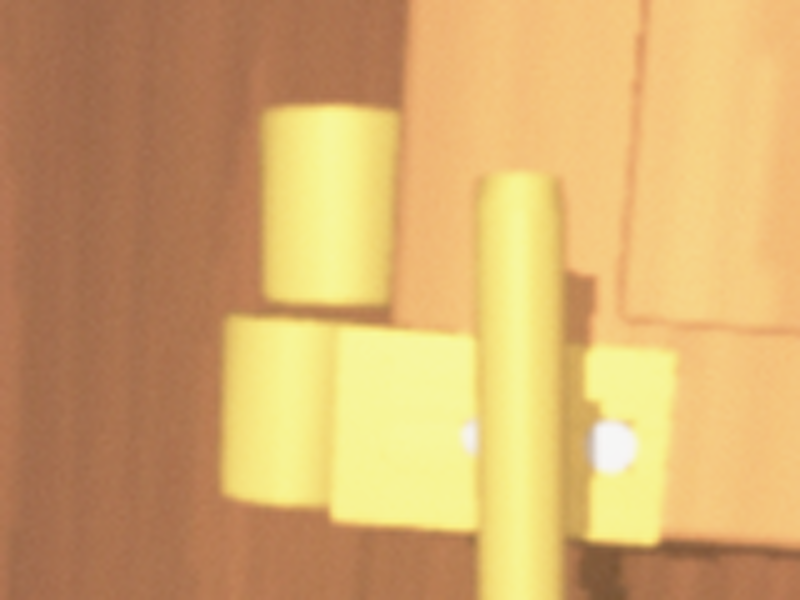

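Clear view. Chest knuckle left edge runs (262,105)→(264,302) and right edge (400,110)→(388,303). Lid knuckle left edge runs (224,316)→(222,495), and the pin centre is at x≈521 with its tip at y≈175.

Run:
```python
import pickle
from h import *
d,s=pickle.load(open("w4.pkl","rb"))
r=R.from_quat(s["ee_rot"]); c=lambda u,v:(210+(u+.5)/5-.5,60+(v+.5)/5-.5)
T=lambda uv,z: r.inv().apply(onplane(d,c(*uv),z)-s["position"]).round(2)
zp=s["position"][2]-8.3
for n,uv,z in [("chLe far",(262,110),95),("chLe near",(264,298),95),("chRe far",(400,115),95),("chRe near",(388,298),95),("lidLe far",(224,320),95),("lidLe near",(222,492),95),
 ("pin tipL",(482,195),zp),("tipR",(560,195),zp),("pinL",(480,560),zp),("pinR",(563,560),zp),("tip",(521,172),zp),("lid face",(275,503),95),("lidedgeA",(412,20),110),("lidedgeB",(395,300),110),("leftA",(670,547),110),("leftB",(790,552),110),("panelA",(645,20),110),("panelB",(622,315),110),("strapA",(335,522),104.5),("strapB",(655,545),104.5)]: print(n,T(uv,z))
```

```text
chLe far [ 88.02 -29.5   66.58]
chLe near [ 66.37 -30.16  66.59]
chRe far [ 87.4  -13.16  66.56]
chRe near [ 66.34 -15.04  66.57]
lidLe far [ 63.77 -35.17  66.6 ]
lidLe near [ 42.7  -36.47  66.62]
pin tipL [75.64 -2.12  8.26]
tipR [75.64  4.44  8.25]
pinL [44.55 -2.5   8.28]
pinR [44.55  4.9   8.27]
tip [77.49  1.16  8.26]
lid face [ 41.3  -29.85  66.61]
lidedgeA [ 95.72 -10.58  51.55]
lidedgeB [ 66.35 -13.01  51.57]
leftA [38.27 18.61 51.53]
leftB [37.69 32.71 51.51]
panelA [95.72 14.54 51.51]
panelB [64.7  12.55 51.53]
strapA [ 40.36 -21.21  57.09]
strapB [37.57 17.32 57.03]
```

Emit:
{"op": "carry_out", "data": {"motion": [[0,0,0.02,-24,-15,0,-1],[0,0,0.02,-47,-29.7,0,-1],[0,0,0.02,-47,-29.7,30,-1],[0,0,0.02,-47,-29.7,58,-1],[0,0,0.02,-47,-29.7,58,-1]]}}

```text
clock: 6.2
position: [580.4, 176.4, 100.5]
ee_rot: [0.737, -0.675, -0.001, 0.002]
contact_force: [0.4, -0.6, 0.2]
gripper_width: 11.2
grasp_force: 59.6
```

Emit:
{"op": "carry_out", "data": {"motion": [[0,0,0,0,0,0,-1],[0,0,0,0,0,0,-1]]}}

```text
clock: 6.45
position: [582.6, 176.3, 104.0]
ee_rot: [0.737, -0.676, 0.001, -0.001]
contact_force: [-0.9, -0.3, -0.7]
gripper_width: 11.1
grasp_force: 59.6
```

Run:
```python
from h import *
d=get_image("wrist"); s=read_state()
for k in("position","ee_rot","contact_force"): print(k,s[k])
import pickle; pickle.dump((d,s),open("w5.pkl","wb"))
crop(d,230,0,390,120,5,"pics/w5.png")
```

```text
position [582.43326063 176.08394097 103.85733168]
ee_rot [ 7.36968584e-01 -6.75925536e-01  4.78654258e-04 -1.32160892e-03]
contact_force [-0.02196209 -0.2879467  -0.3529324 ]
```

View pics/w5.png

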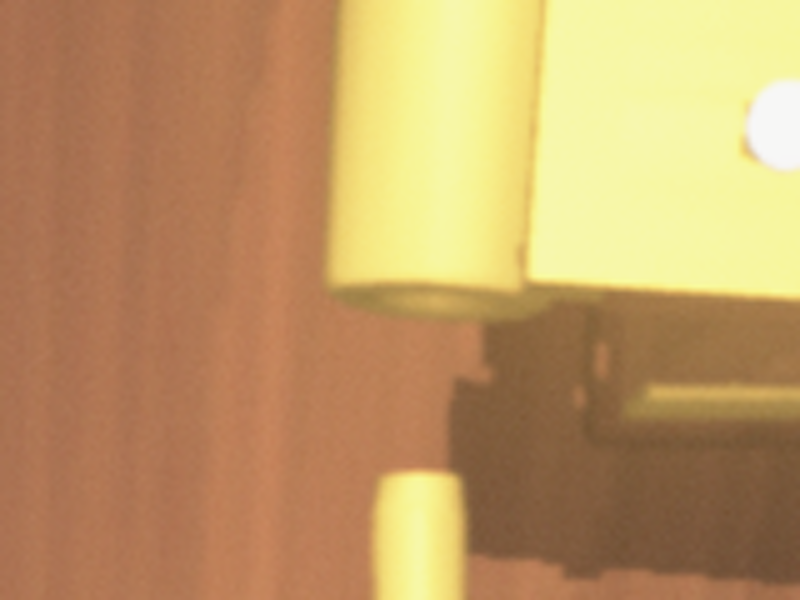

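Run:
```python
import pickle
from h import *
d,s=pickle.load(open("w5.pkl","rb"))
r=R.from_quat(s["ee_rot"]); c=lambda u,v:(230+(u+.5)/5-.5,(v+.5)/5-.5)
T=lambda uv,z: r.inv().apply(onplane(d,c(*uv),z)-s["position"]).round(2)
for n,uv,z in [("lidLe far",(338,20),95),("lidLe near",(328,280),95),("edge bottom",(440,320),86),("tipL",(377,500),95),("tipR",(465,500),95),("L",(373,590),95),("R",(466,590),95),("tip",(420,472),95),("strapcorner",(528,280),104.5)]: print(n,T(uv,z))
```

```text
lidLe far [110.49  -6.52   8.75]
lidLe near [91.33 -7.56  8.78]
edge bottom [89.58  1.71 17.76]
tipL [74.06 -3.65  8.79]
tipR [74.06  3.79  8.77]
L [66.67 -4.04  8.8 ]
R [66.68  3.94  8.78]
tip [ 7.632e+01 -2.000e-02  8.770e+00]
strapcorner [89.75  8.22 -0.76]
```

Pin axis is at tool y≈0.0 and the lid bore at ≈+2.2, with its face 14 mm ahead. I'll shift and ease in.

Emit:
{"op": "carry_out", "data": {"motion": [[0,0,0,2,2.3,0,-1],[0,0,0,8,2.3,0,-1],[0,0,0,12,2.3,0,-1],[0,0,0,15,2.3,0,-1],[0,0,0,17,2.3,0,-1]]}}

```text
clock: 7.12
position: [581.2, 158.2, 102.5]
ee_rot: [0.737, -0.676, 0.0, -0.0]
contact_force: [-0.1, 0.9, -0.7]
gripper_width: 11.2
grasp_force: 59.7
```

Emit:
{"op": "carry_out", "data": {"motion": [[0,0,0,1.5,0,0,-1],[0,0,0,3,0,0,-1]]}}

```text
clock: 7.38
position: [581.4, 155.5, 102.4]
ee_rot: [0.737, -0.676, 0.0, -0.0]
contact_force: [0.6, 0.7, -0.3]
gripper_width: 11.4
grasp_force: 59.7
```

No contact force with the tip about 6 mm inside, so it's in the lid bore. I'll go deeper, then drag the lid sideways.

Emit:
{"op": "carry_out", "data": {"motion": [[0,0,0,2,0.2,0,-1],[0,0,0,4,0.4,0,-1],[0,0,0,6,0.6,0,-1],[0,0,0,8,0.6,0,-1],[0,0,0,8,0.6,0,-1]]}}

```text
clock: 8.0
position: [581.5, 147.2, 102.5]
ee_rot: [0.737, -0.676, 0.0, -0.0]
contact_force: [2.5, 0.4, -0.2]
gripper_width: 11.5
grasp_force: 59.7
```

Emit:
{"op": "carry_out", "data": {"motion": [[0,0,0,0,1,0,-1],[0,0,0,0,2,0,-1],[0,0,0,0,3,0,-1],[0,0,0,0,4,0,-1],[0,0,0,0,4,0,-1]]}}

```text
clock: 8.62
position: [577.2, 147.0, 102.4]
ee_rot: [0.737, -0.676, 0.0, 0.0]
contact_force: [3.2, -0.6, -0.8]
gripper_width: 11.0
grasp_force: 59.7
```

Run:
```python
from h import *
d=get_image("wrist"); s=read_state()
for k in("position","ee_rot","contact_force","wrist_torque"): print(k,s[k])
```

```text
position [577.2198654  147.03931086 102.40599642]
ee_rot [ 7.36873663e-01 -6.76030475e-01  3.24691817e-05 -1.88072034e-05]
contact_force [ 2.90907121 -0.31961962 -0.57147972]
wrist_torque [-0.22425808 -0.90574125  0.19892118]
```

Emit:
{"op": "carry_out", "data": {"motion": [[0,0,0,0,1.1,0,-1],[0,0,0,3,1.1,0,-1],[0,0,0,6,1.1,0,-1],[0,0,0,9,1.1,0,-1],[0,0,0,9,1.1,0,-1]]}}

```text
clock: 9.3
position: [577.2, 138.0, 102.5]
ee_rot: [0.737, -0.676, 0.0, -0.0]
contact_force: [2.3, 2.4, 0.4]
gripper_width: 11.4
grasp_force: 59.8
```

Emit:
{"op": "carry_out", "data": {"motion": [[0,0,0,1.5,0,0,-1],[0,0,0,3,0,0,-1]]}}

```text
clock: 9.55
position: [577.6, 135.3, 102.7]
ee_rot: [0.737, -0.676, 0.0, -0.001]
contact_force: [1.9, 4.6, 0.4]
gripper_width: 10.8
grasp_force: 59.9
```

Emit:
{"op": "carry_out", "data": {"motion": [[0,0,0,1,0,0,-1],[0,0,0,1,0,0,-1]]}}

```text
clock: 9.8
position: [577.6, 133.9, 102.6]
ee_rot: [0.737, -0.676, 0.0, -0.0]
contact_force: [3.7, 2.8, 1.5]
gripper_width: 11.3
grasp_force: 60.0
```

Run:
```python
from h import *
F=[];P=[]
for _ in range(4):
    d=get_image("wrist"); s=read_state(); F.append(s["contact_force"]);P.append(s["position"])
print(np.mean(F,0),np.std(F,0),np.mean(P,0),s["wrist_torque"])
crop(d,230,0,390,120,5,"pics/w6.png")
```

```text
[3.190024   1.58300821 1.71441674] [0.17113703 0.4080031  0.35546326] [577.59152943 133.95717365 102.58011817] [ 0.56080472 -1.18733527  0.2183517 ]
```

View pics/w6.png

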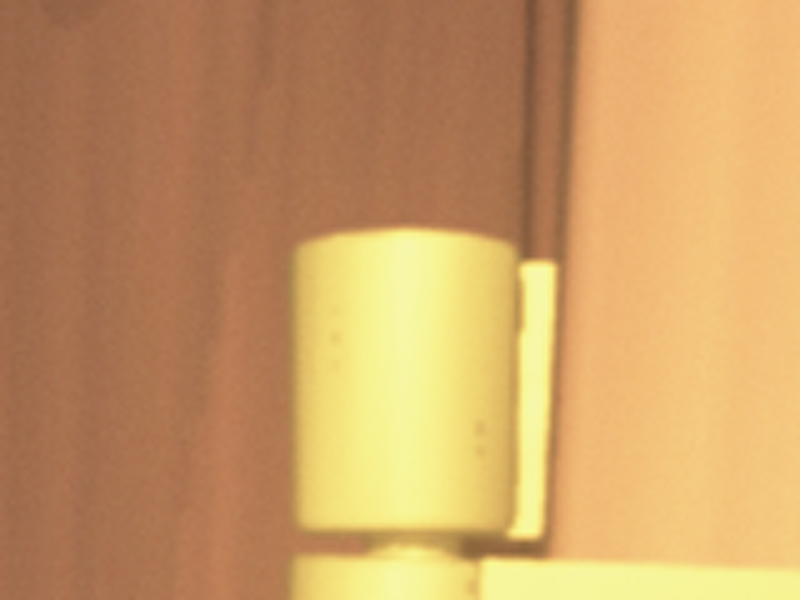

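The chest knuckle is fully visible: left edge x≈295, right edge (517,250)→(508,525). The pin is in the gap at (372–455, 548).

Run:
```python
from h import *
d=get_image("wrist"); s=read_state()
r=R.from_quat(s["ee_rot"]); c=lambda u,v:(230+(u+.5)/5-.5,(v+.5)/5-.5)
T=lambda uv,z: r.inv().apply(onplane(d,c(*uv),z)-s["position"]).round(2)
for n,uv,z in [("chL far",(294,260),95),("chL near",(297,520),95),("chR far",(518,260),95),("chR near",(508,520),95),("pinL",(372,548),95),("pinR",(455,548),95),("body far",(576,10),98),("body near",(553,530),98)]: print(n,T(uv,z))
# pin profile across the gap row
g=cv2.cvtColor(d["color"],cv2.COLOR_BGR2HSV)
for v in (108,109,110): print([int(x) for x in d["color"][v,296:336,1]])
```

```text
chL far [ 92.86 -10.01   7.54]
chL near [ 72.64 -10.15   7.54]
chR far [92.87  8.08  7.53]
chR near [72.66  7.57  7.53]
pinL [70.38 -3.87  7.53]
pinR [70.38  3.13  7.53]
body far [110.13  12.08   4.53]
body near [71.78 11.12  4.53]
[125, 126, 127, 127, 128, 128, 129, 135, 142, 151, 157, 167, 182, 178, 173, 171, 174, 174, 168, 164, 162, 156, 154, 152, 144, 134, 119, 109, 106, 107, 107, 108, 107, 113, 113, 117, 120, 122, 120, 122]
[128, 125, 128, 127, 127, 130, 131, 137, 151, 165, 180, 204, 221, 215, 203, 205, 211, 207, 197, 186, 180, 173, 165, 153, 148, 136, 120, 105, 100, 103, 105, 102, 106, 104, 106, 108, 107, 104, 102, 105]
[144, 144, 143, 140, 142, 141, 142, 157, 179, 192, 208, 219, 227, 230, 233, 237, 241, 240, 233, 224, 216, 208, 189, 170, 159, 140, 121, 109, 102, 105, 104, 107, 110, 111, 108, 109, 110, 108, 105, 106]
```

Tip is about 4 mm inside the chest bore. The pin sits ~0.7 mm to the chest side, so I'll correct that and continue.

Emit:
{"op": "carry_out", "data": {"motion": [[0,0,0.01,0,-1.2,-0.3,-1],[0,0,0.01,2,-1.2,-0.3,-1],[0,0,0.01,4,-1.2,-0.3,-1],[0,0,0.01,6,-1.2,-0.3,-1],[0,0,0.01,6,-1.2,-0.3,-1]]}}

```text
clock: 10.68
position: [579.0, 127.8, 102.7]
ee_rot: [0.733, -0.68, 0.0, 0.0]
contact_force: [3.1, 2.6, 2.5]
gripper_width: 11.8
grasp_force: 60.1
```

Emit:
{"op": "carry_out", "data": {"motion": [[0,0,0,0,0,-0.4,-1],[0,0,0,2,0,-0.4,-1],[0,0,0,4,0,-0.4,-1],[0,0,0,6,0,-0.4,-1],[0,0,0,6,0,-0.4,-1]]}}

```text
clock: 11.3
position: [579.4, 121.8, 103.0]
ee_rot: [0.733, -0.68, 0.0, 0.0]
contact_force: [4.0, 1.8, 1.6]
gripper_width: 11.5
grasp_force: 60.0
```

Emit:
{"op": "carry_out", "data": {"motion": [[0,0,0,2,-0.4,-0.3,-1],[0,0,0,4,-0.4,-0.3,-1],[0,0,0,6,-0.4,-0.3,-1],[0,0,0,8,-0.4,-0.3,-1],[0,0,0,8,-0.4,-0.3,-1]]}}

```text
clock: 11.92
position: [580.3, 113.8, 103.2]
ee_rot: [0.733, -0.68, -0.0, 0.0]
contact_force: [2.2, 0.9, 0.6]
gripper_width: 11.3
grasp_force: 59.9
```

Emit:
{"op": "carry_out", "data": {"motion": [[0,0,0,2,0,0,-1],[0,0,0,4,0,0,-1],[0,0,0,5.5,0,0,-1],[0,0,0,5.5,0,0,-1]]}}

```text
clock: 12.42
position: [580.8, 108.4, 103.3]
ee_rot: [0.733, -0.68, -0.0, 0.0]
contact_force: [3.2, 1.2, -0.1]
gripper_width: 11.2
grasp_force: 59.8
```

Nearly home, so I'll creep forward until I feel the shoulder.

Emit:
{"op": "carry_out", "data": {"motion": [[0,0,0,1,0,0,-1],[0,0,0,2,0,0,-1],[0,0,0,2,0,0,-1]]}}

```text
clock: 12.8
position: [581.0, 106.9, 103.3]
ee_rot: [0.733, -0.68, -0.0, -0.0]
contact_force: [2.1, 2.4, 1.2]
gripper_width: 11.3
grasp_force: 59.8
```

Emit:
{"op": "carry_out", "data": {"motion": [[0,0,0,0.7,0,0,-1],[0,0,0,1.3,0,0,-1],[0,0,0,1.3,0,0,-1]]}}

```text
clock: 13.18
position: [581.1, 106.7, 103.3]
ee_rot: [0.733, -0.68, -0.0, -0.001]
contact_force: [0.6, 7.6, 1.0]
gripper_width: 11.0
grasp_force: 59.9
```

Position stalled and axial force rose to 7.6 N, so the shoulder is seated. One last picture to check.

Emit:
{"op": "carry_out", "data": {"motion": [[0,0,0,0.7,0,0,-1],[0,0,0,0.7,0,0,-1]]}}

```text
clock: 13.42
position: [581.2, 106.7, 103.4]
ee_rot: [0.733, -0.68, -0.001, -0.001]
contact_force: [0.6, 9.6, 0.9]
gripper_width: 11.1
grasp_force: 59.9
```

Run:
```python
from h import *
d=get_image("wrist"); s=read_state(); print(s["position"],s["contact_force"],s["wrist_torque"])
crop(d,230,40,390,240,3,"pics/w7.png")
```

```text
[581.21899155 106.6858689  103.37420339] [-0.10696644  9.97999174  1.94635592] [ 2.68965281 -0.20943358 -0.00907437]
```

View pics/w7.png

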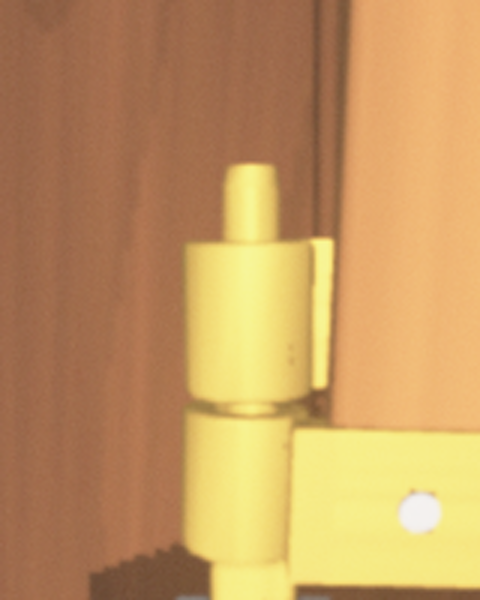

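Both knuckles are in line. The tip projects ~11 mm past the chest knuckle (crop 163–242) and the head abuts the outer knuckle at (252,562). I'll unload and release.

Emit:
{"op": "carry_out", "data": {"motion": [[0,0,0,-1.2,0,0,-1],[0,0,0,-1.2,0,0,-0.6],[0,0,0,-1.2,0,0,-0.3],[0,0,0,-1.2,0,0,-0.2],[0,0,0,-1.2,0,0,-0.2]]}}

```text
clock: 14.1
position: [580.6, 105.4, 103.0]
ee_rot: [0.733, -0.68, -0.0, 0.001]
contact_force: [-0.1, -0.1, 0.8]
gripper_width: 34.0
grasp_force: 0.0
```

Emit:
{"op": "carry_out", "data": {"motion": [[0,0,0,0,0,-10,-0.2],[0,0,0,0,0,-35,-0.2],[0,0,0,-20,0,-80,-0.2],[0,0,0,-30,0,-110,-0.2],[0,0,0,-30,0,-110,-0.2]]}}

```text
clock: 14.72
position: [580.2, 137.0, 217.3]
ee_rot: [0.734, -0.679, 0.002, -0.003]
contact_force: [-0.8, -0.7, -0.3]
gripper_width: 34.1
grasp_force: 0.0
```

Run:
```python
from h import *
d=get_image("wrist"); s=read_state(); print(s["position"],s["contact_force"],s["gripper_width"])
p=proj(d,[589,85,95]); print(p)
x,y=int(p[0]),int(p[1]); crop(d,max(x-60,0),max(y-70,0),x+60,max(y-70,0)+120,5,"pics/w8.png")
```

```text
[579.07090317 136.32218745 215.08171847] [-0.27032826  0.25312008 -0.20767086] 34.00613080685174
[308.70347669 134.30250344]
```

View pics/w8.png

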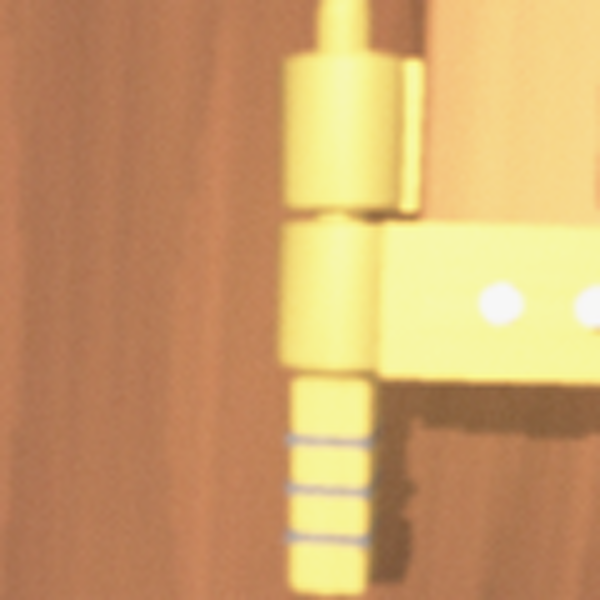

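Run:
```python
from h import *
d=get_image("wrist"); s=read_state()
for u in (308,312,316,319): print(u,[tuple(int(q) for q in d["color"][v,u]) for v in range(132,146)])
for v in (136,137,138,139,140,141): print(v,onplane(d,(314,v),104).round(1)[1],onplane(d,(314,v),102.5).round(1)[1])
crop(d,290,115,340,150,14,"pics/w9.png")
```

```text
308 [(145, 242, 247), (145, 241, 247), (141, 241, 247), (143, 240, 247), (141, 240, 247), (138, 238, 247), (124, 224, 244), (100, 183, 220), (110, 203, 233), (134, 234, 246), (143, 241, 247), (150, 244, 247), (152, 244, 247), (151, 244, 247)]
312 [(157, 246, 247), (155, 246, 247), (154, 245, 247), (153, 245, 247), (155, 245, 247), (147, 243, 247), (133, 234, 246), (108, 198, 232), (108, 196, 231), (128, 228, 245), (144, 242, 247), (152, 244, 247), (154, 245, 247), (153, 245, 247)]
316 [(143, 241, 247), (144, 240, 247), (143, 240, 247), (142, 240, 247), (140, 239, 247), (137, 236, 247), (124, 224, 244), (100, 183, 221), (97, 180, 218), (122, 223, 243), (140, 240, 247), (151, 245, 247), (155, 245, 247), (156, 245, 247)]
319 [(126, 225, 244), (125, 224, 244), (124, 223, 244), (124, 223, 244), (123, 223, 244), (120, 219, 243), (112, 206, 235), (91, 167, 205), (86, 153, 188), (98, 177, 215), (112, 205, 235), (116, 214, 239), (114, 213, 239), (117, 215, 239)]
136 84.4 84.5
137 85.1 85.2
138 85.9 86.0
139 86.6 86.7
140 87.3 87.5
141 88.1 88.2
```

A faint seam (~1 px) still shows between head and knuckle. To be sure it's home, I'll push gently on the rear of the head with closed fingers.

Emit:
{"op": "carry_out", "data": {"motion": [[0,0,0,-8,0,0,-1],[0,0,0,-8,0,20,-1],[0,0,0,-8,0,65,-1],[0,0,0,-8,0,109,-1],[0,0,0,-8,0,109,-1]]}}

```text
clock: 15.45
position: [575.4, 142.5, 100.0]
ee_rot: [0.733, -0.68, -0.002, 0.005]
contact_force: [0.4, 0.4, -0.0]
gripper_width: -0.3
grasp_force: 0.0
```

Emit:
{"op": "carry_out", "data": {"motion": [[0,0,0,2,0,0,-1],[0,0,0,4,0,0,-1],[0,0,0,6,0,0,-1],[0,0,0,6,0,0,-1]]}}

```text
clock: 15.95
position: [578.9, 137.7, 105.2]
ee_rot: [0.733, -0.68, 0.0, -0.001]
contact_force: [-0.6, -0.1, 0.4]
gripper_width: 0.0
grasp_force: 0.0
```

Emit:
{"op": "carry_out", "data": {"motion": [[0,0,0,1.5,0,1,-1],[0,0,0,3,0,1,-1],[0,0,0,4,0,1,-1],[0,0,0,4,0,1,-1]]}}

```text
clock: 16.45
position: [579.1, 134.1, 103.4]
ee_rot: [0.733, -0.68, -0.0, -0.0]
contact_force: [0.3, 1.1, 0.1]
gripper_width: 0.2
grasp_force: 0.7
```

Emit:
{"op": "carry_out", "data": {"motion": [[0,0,0,1,0,0,-1],[0,0,0,2,0,0,-1],[0,0,0,2,0,0,-1]]}}

```text
clock: 16.82
position: [579.8, 133.6, 103.8]
ee_rot: [0.734, -0.68, -0.0, -0.002]
contact_force: [-1.3, 7.7, 0.6]
gripper_width: 0.1
grasp_force: 3.4
```

The head doesn't give at 7.7 N, so it's home. Backing away and up.

Emit:
{"op": "carry_out", "data": {"motion": [[0,0,0,-6,0,0,-1],[0,0,0,-14,0,0,-1],[0,0,0,-18,0,-30,-1],[0,0,0,-22,0,-75,-1],[0,0,0,-25,0,-120,-1]]}}

```text
clock: 17.45
position: [576.8, 156.7, 224.2]
ee_rot: [0.734, -0.68, -0.0, 0.001]
contact_force: [0.9, 0.9, -0.3]
gripper_width: -0.2
grasp_force: 0.0
```

Emit:
{"op": "carry_out", "data": {"motion": [[0,0,0,0,0,-10,-1],[0,0,0,0,0,-10,-1],[0,0,0,0,0,-10,-1]]}}

```text
clock: 17.82
position: [576.3, 156.3, 231.4]
ee_rot: [0.733, -0.68, -0.001, 0.002]
contact_force: [0.5, 0.7, -0.8]
gripper_width: 0.0
grasp_force: 0.0
```

Run:
```python
from h import *
d=get_image("wrist"); s=read_state(); print(s["position"],s["contact_force"])
p=proj(d,[588,86.5,104]); u=int(p[0]); v=int(p[1]); print(p)
for k in (-2,0,2,5): print([int(x) for x in d["color"][v-6:v+8,u+k,1]])
v2=int(proj(d,[588,63.5,104])[1]); print("2mm gap",[int(x) for x in d["color"][v2-6:v2+8,u,1]],[int(x) for x in d["color"][v2-6:v2+8,u+8,1]])
a=cv2.imread("pics/top0.png").astype(int);b=get_image("top")["color"].astype(int)
for n,(x,y) in dict(tin=(271,115),cup=(268,279),teapot=(492,266),gift=(473,148)).items(): print(n,abs(a-b)[y-15:y+15,x-15:x+15].mean().round(1))
```

```text
[576.36506633 156.35775187 231.33520147] [0.61758009 0.36002746 0.207026  ]
[304.94209013 111.42789903]
[228, 229, 229, 230, 227, 225, 205, 157, 142, 166, 200, 215, 219, 220]
[236, 237, 237, 238, 237, 235, 221, 167, 164, 217, 238, 242, 243, 244]
[243, 242, 242, 242, 241, 240, 231, 179, 167, 219, 240, 244, 245, 245]
[246, 246, 246, 246, 245, 245, 237, 190, 165, 192, 237, 245, 246, 246]
2mm gap [233, 233, 233, 233, 234, 226, 196, 154, 156, 203, 226, 231, 233, 234] [246, 246, 246, 246, 245, 237, 201, 175, 200, 238, 246, 247, 247, 247]
tin 1.0
cup 1.1
teapot 2.7
gift 1.7
```

Run:
```python
from h import *
d=get_image("wrist"); s=read_state()
u=int(proj(d,[588,86.5,104])[0])
G=d["color"][:,u-2:u+4,:].astype(float).mean(1); sat=G[:,2]-G[:,0]; g=G[:,1]
t=proj(d,[590,31,95])[1]; print(u,t)
print([(v,int(g[v]),int(sat[v])) for v in range(int(t)-12,int(t)+30)])
r=proj(d,[588,123,102])[1]; print([(v,int(g[v]),int(sat[v])) for v in range(int(r)-6,int(r)+12)])
for v in range(45,75,3): print(v,onplane(d,(u,v),95)[1].round(1),onplane(d,(u,v),104.5)[1].round(1))
for v in (108,110,111,112,113,114,150,155,160,165): print(v,onplane(d,(u,v),104.5)[1].round(1),onplane(d,(u,v),102.5)[1].round(1))
```

```text
305 37.93932970441935
[(25, 118, 93), (26, 119, 93), (27, 119, 94), (28, 118, 95), (29, 120, 95), (30, 120, 95), (31, 120, 95), (32, 121, 94), (33, 121, 94), (34, 121, 95), (35, 120, 96), (36, 122, 96), (37, 124, 97), (38, 132, 101), (39, 142, 104), (40, 146, 104), (41, 149, 104), (42, 153, 105), (43, 153, 106), (44, 154, 107), (45, 155, 107), (46, 155, 108), (47, 155, 107), (48, 156, 108), (49, 163, 111), (50, 191, 118), (51, 224, 115), (52, 233, 110), (53, 234, 109), (54, 234, 109), (55, 234, 108), (56, 235, 109), (57, 235, 109), (58, 234, 109), (59, 235, 109), (60, 235, 109), (61, 235, 108), (62, 235, 107), (63, 235, 108), (64, 235, 108), (65, 235, 108), (66, 236, 108)]
[(150, 243, 97), (151, 243, 99), (152, 243, 98), (153, 242, 99), (154, 242, 100), (155, 237, 108), (156, 212, 122), (157, 151, 109), (158, 123, 95), (159, 121, 95), (160, 121, 95), (161, 122, 95), (162, 122, 94), (163, 122, 93), (164, 123, 93), (165, 121, 94), (166, 121, 94), (167, 121, 94)]
45 36.3 38.1
48 38.4 40.2
51 40.6 42.3
54 42.8 44.4
57 45.0 46.5
60 47.2 48.7
63 49.4 50.8
66 51.6 53.0
69 53.9 55.1
72 56.1 57.3
108 83.9 83.9
110 85.4 85.4
111 86.2 86.2
112 87.0 87.0
113 87.7 87.7
114 88.5 88.5
150 116.9 117.1
155 121.0 121.2
160 125.1 125.3
165 129.2 129.5
```

The numbers agree: tip projects ≈10 mm (56−46), and outer knuckle face to head rear is ≈36 mm. The pin is fully home and the bystanders haven't moved. Handing in.

```bash
python3 -c "
from bench import *
print(job_done())"
```

```text
the job is handed in; nothing more can be done
None
```

The pin is through both knuckles with its head home (no give at about 10 N), released, lid shut, bystanders unmoved, handed in at about 18 s; I viewed 12 pictures, two over the limit of 10.

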